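# Lay a new glove carton on its back on the duckboard

## Robot

A 6-joint arm with a two-finger parallel gripper is mounted at the origin on the work surface. World frame = base frame: x ahead of the robot, y to its left, z up, the work surface at z = 0. Lengths are in mm, angles in rad, forces in N, time in s.
With the tool pointing down it reaches from about 250 to 800 mm from the base axis. Payload 8.5 kg.
Tool frame: the origin (TCP) lies midway between the tips of the shut fingers; the grasp point (between the pads) lies 19 mm behind it; y points along the fingers, z is the direction in which the jaws open and shut, and the axes are right-handed (so a half turn about y gives the same grasp; the last joint's range is limited). The gripper opens to 85 mm and grips with 20 to 120 N. Pads are 22 mm wide; open, the fingers measure 114 mm over their backs; the gripper's body (76 mm by 85 mm) begins 54 mm behind the grasp point. The pads swing forward as they close: fully open they stand 13 mm farther back than shut.
Start: joints at [1.318, 0.238, -0.013, 1.319, 0, 1.571], TCP at [131.298, 508.271, 231.276] pointing down, gripper open.
Joint ranges: [-2.66, 2.66], [-1.03, 1.9], [-1.14, 1.46], [-1.82, 2.27], [-1.45, 1.34], [-3.14, 3.14]. Speed limits (rad/s): [2.22, 2.22, 2.79, 3.14, 3.14, 3.14].

## Interface

Orientations are given as a 3x3 rotation matrix whose columns are the frame's x, y, z axes.
In Python, from cell import arm gives the robot as it stands. The module is installed in compiled form; this text tells all that it offers. Calls block until the motion is done:
- arm.goto(position, orientation): joint-space move of the TCP to a pose.
- arm.line_to(position, ori=None, feed=150, f_stop=None): straight line of the TCP; ori=None keeps the orientation; feed is the mean speed in mm/s. With f_stop (N) it stops when the force on the tool has changed by that much, and returns True; else False.
- arm.move_j(angles): joint-space move.
- arm.command_gripper(opening): opening from 0.0 (shut) to 1.0 (fully open); the grip force is fixed at half the most; returns when the fingers have stopped.
- arm.pause(seconds).
- arm.ik(position, orientation): joint angles nearest the present ones, or None.
- arm.read_state(): the state.
- arm.camera(name): name is "scene" or "top" or "wrist"; returns the picture (384x512x3 uint8, red, green, blue); there is no depth.
- arm.camera_params(name): a dict with "camera_matrix" (3x3 intrinsics, pixels), "world_from_camera" (4x4, takes a point from camera to world coordinates); the wrist camera has in their place "tool_from_camera" (4x4, takes a point from camera to tool coordinates, whose origin is the TCP and whose axes are the tool frame's). Camera axes: x right, y up, looking along -z (the intrinsics and any distortion apply to the point x, -y, -z); pixel columns grow to the right and rows downward; lengths in mm; the calibration is good to about 2 mm. A picture is of the moment at which its call begins: read the wrist's pose just before it. camera_params takes no time and is no camera call.
A pose or a line that the arm cannot do raises arm.MotionError and nothing moves.
- arm.hand_in(): hands the job in, once; it reports no verdict.
Trained networks look in the newest picture that a camera, given by its name, has taken for a name from the list of things; names that differ only in an ending like _2 or _b are one class to them, and where a whole thing is asked for, a point or a joint stands for the part that bears it (a point fixed in the world has none). Each returns a list of dicts, best first, with "conf" (0 to 1); they miss things now and then, are a little off and sometimes report something else, mostly with a low value. They report only what shows in the picture. A call takes as long as a camera call. They do not tell look-alikes from the thing itself.
- arm.masks_of(camera, label): "region" (384x512 bool, what is visible of it) and "centre" ([column, row] as shares, 0 to 1, of the picture: columns of its width, rows of its height, amid what is visible of it).
- arm.place_of(camera, label): "centre" ([column, row] as shares, 0 to 1, of the picture: columns of its width, rows of its height: a listed point, or the origin of a listed thing).
The state is a dict: "time": time; "joints": joint angles; "dq": joint speeds; "joint_torque": joint torques, N m; "position": TCP position; "eef_rot": TCP orientation; "contact_force": force on the tool from outside, world axes, zero at the start; "torque": the same for the moment, N m; "width": opening from 0.0 (shut) to 1.0 (fully open).
Only numpy, scipy, OpenCV 4.12 (cv2) and the standard library are available. Lean on these libraries where they do the work, as an engineer would, in place of code of your own. Each camera call takes 0.05 s, during which the arm holds its last target. There are 200 camera calls.

## Task

The new carton of gloves has been left standing on its end on the wet steel bench, its back to the edge of the white duckboard. Tip it over onto its back on the board (the board's edge will stop its foot as you push the top), then slide it on until it lies wholly on the board with nothing overhanging, its tear-out panel facing up, straight alongside the opened carton that is already there. Leave the opened carton and the other things on the bench where they are.

Things in the scene. Friction and masses are not known exactly. Their poses are not given: they have to be found in the camera images.
- carton: new glove carton, closed plain white cardboard box standing loose on its end, too thick to grip: 90 deep (own x) x 125 wide (own y) x 240 mm tall (own z), 0.5 to 0.95 kg evenly spread, slippery (friction 0.2 to 0.34). Origin: centre of the end it stands on; own z points to the other end. Own +x points out of its back, to the board; the front (-x) has the dotted oval tear-out panel, 50 x 122 mm
- foot_a (a point): the carton's back lower corner at its own (45, +62.5, 0) mm: one end of the bottom back edge, the edge it tips over. That edge stands 2 to 25 mm from the board's edge, square to it within 4 degrees. Once tipped past balance (about 21 degrees) the carton falls freely onto the board; its foot slips back a little and overhangs the board's edge by 40 to 80 mm
- foot_b (a point): the carton's back lower corner at its own (45, -62.5, 0) mm: the other end of the bottom back edge
- top_a (a point): the carton's back upper corner at its own (45, +62.5, 240) mm
- top_b (a point): the carton's back upper corner at its own (45, -62.5, 240) mm
- board: white plastic duckboard fixed to the bench: 290 long (own x) x 320 wide (own y) x 22 mm high, flat slatted top, slats along own x. Origin: centre of its underside, at bench height. The carton stands on the bench by its vertical end edge at own x = -145 mm and is to fall towards own +x; the carton's lane is the half with own y > 0, centred near y = +75 mm
- open_carton: the opened, smaller white glove carton lying on the other half of the board, dark oval opening up: 220 mm long (own x, along the slats) x 115 mm wide (own y) x 70 mm high, loose, 0.4 kg. Origin: centre of its underside, on top of the board. Leave it in place
- media_bottle: glass reagent bottle with blue cap, 86 mm diameter, 185 mm tall, standing loose on the bench beyond the board's other end; origin at the centre of its underside. Leave it in place
- wash_bottle: white squeeze wash bottle with blue top and bent spout, 62 mm diameter, 195 mm tall, standing loose on the bench; origin at the centre of its underside. Leave it in place
- tank: clear plastic tank with lid, 204 x 134 mm, 131 mm high, standing loose on the bench; origin at the centre of its underside. Leave it in place
Not all that is in view belongs to the job. Leave any purple or turquoise look-alike of the carton alone.

How it is judged:
By the outcome, as a careful person would: the job done as asked, in the order asked, and still so for the second after the job is handed in, with the robot touching nothing.
It also fails if it takes over 48 s, if anything falls off the work surface, if the arm or the gripper's body presses on something with over 40 N, if the wrist force passes 120 N, or if a joint passes its speed limit or range.

## Working session

There is one attempt and no reset: what is moved stays moved. The work goes in short steps, each a Python script; the robot and the scene stay as the last script left them, time stands still between calls to the robot, and variables do not carry over. Pictures are saved under pics/ and viewed, about 8 in all and at most 12, crops included, and the job is handed in when it is done.

```bash
mkdir -p pics; ls
cat > h.py <<'E'
import numpy as np, cv2
from cell import arm
def snap(c,f=None):
    im=arm.camera(c)
    if f: cv2.imwrite('pics/'+f,im[:,:,::-1])
    return im
def ray(c,uv):
    p=arm.camera_params(c);K=np.array(p['camera_matrix']);T=np.array(p['world_from_camera'])
    d=p.get('distortion'); 
    xy=cv2.undistortPoints(np.array([[uv]],float),K,None if d is None else np.array(d,float))[0,0]
    return T[:3,3],T[:3,:3]@np.array([xy[0],-xy[1],-1])
def at_z(c,uv,z):
    o,d=ray(c,uv);return o+d*(z-o[2])/d[2]
def proj(c,P):
    p=arm.camera_params(c);K=np.array(p['camera_matrix']);T=np.linalg.inv(np.array(p['world_from_camera']))
    q=np.atleast_2d(P)@T[:3,:3].T+T[:3,3];q=q*[1,-1,-1];d=p.get('distortion')
    return cv2.projectPoints(q,np.zeros(3),np.zeros(3),K,None if d is None else np.array(d,float))[0][:,0]
E
python3 - <<'E'
from h import *
a=snap('scene');b=snap('top')
cv2.imwrite('pics/a.png',np.vstack([a,b])[:,:,::-1][:,:])
print({k:np.round(v,3).tolist() if not isinstance(v,str) else v for k,v in arm.camera_params('scene').items()})
print(arm.camera_params('top').keys(), np.round(arm.camera_params('top')['world_from_camera'],3).tolist())
Z=dict(carton=0,foot_a=0,foot_b=0,top_a=240,top_b=240,board=0,open_carton=22,media_bottle=0,wash_bottle=0,tank=0)
for c in('scene','top'):
  for n,z in Z.items():
    for r in arm.place_of(c,n)[:3]:
      uv=np.array(r['centre'])*[512,384]
      print(c,n,round(r['conf'],2),uv.round(1),at_z(c,uv,z).round(0))
print(arm.read_state()['time'])
E
```

```text
pics
{'camera_matrix': [[349.04, 0.0, 248.688], [0.0, 349.04, 187.27], [0.0, 0.0, 1.0]], 'world_from_camera': [[0.844, -0.51, 0.167, 689.472], [0.537, 0.799, -0.271, -330.646], [0.005, 0.318, 0.948, 1210.483], [0.0, 0.0, 0.0, 1.0]]}
dict_keys(['camera_matrix', 'world_from_camera']) [[-0.005, 0.98, -0.197, 188.764], [-1.0, -0.005, -0.0, -16.563], [-0.001, 0.197, 0.98, 1650.109], [0.0, 0.0, 0.0, 1.0]]
scene carton 0.86 [231.6 275. ] [ 596. -279.    0.]
scene carton 0.84 [153.3 274.1] [ 371. -418.    0.]
scene carton 0.8 [313.6 155.5] [615. 254.   0.]
scene foot_a 0.8 [175.4 345.6] [ 565. -557.    0.]
scene foot_a 0.58 [299.2 148.1] [554. 251.   0.]
scene foot_b 0.8 [175.4 345.6] [ 565. -557.    0.]
scene foot_b 0.58 [299.2 148.1] [554. 251.   0.]
scene top_a 0.95 [348.6 111.1] [649. 332. 240.]
scene top_a 0.92 [257.6 255.3] [ 646. -207.  240.]
scene top_a 0.84 [310.5 110.9] [547. 267. 240.]
scene top_b 0.95 [348.6 111.1] [649. 332. 240.]
scene top_b 0.92 [257.6 255.3] [ 646. -207.  240.]
scene top_b 0.84 [310.5 110.9] [547. 267. 240.]
scene board 0.91 [261.8 215.4] [573. -49.   0.]
sce
[... 587 characters left out ...]
 -365.    0.]
top foot_b 0.89 [184.  191.5] [542. 259.   0.]
top top_a 0.93 [172.3 173.3] [548. 256. 240.]
top top_a 0.92 [383.7 245.8] [ 323. -377.  240.]
top top_a 0.82 [150.5 141.2] [651. 327. 240.]
top top_b 0.93 [172.3 173.3] [548. 256. 240.]
top top_b 0.92 [383.7 245.8] [ 323. -377.  240.]
top top_b 0.82 [150.5 141.2] [651. 327. 240.]
top board 0.63 [274.9 183.4] [570. -64.   0.]
top board 0.39 [330.2 195.3] [ 526. -259.    0.]
top media_bottle 0.97 [125.7 196.7] [524. 465.   0.]
top media_bottle 0.65 [258.8 156.6] [669.  -7.   0.]
top media_bottle 0.28 [313.4 161.4] [ 650. -203.    0.]
top wash_bottle 0.88 [131.3 165.7] [638. 451.   0.]
top tank 0.89 [140.7 266.7] [278. 400.   0.]
1.1
```

View pics/a.png

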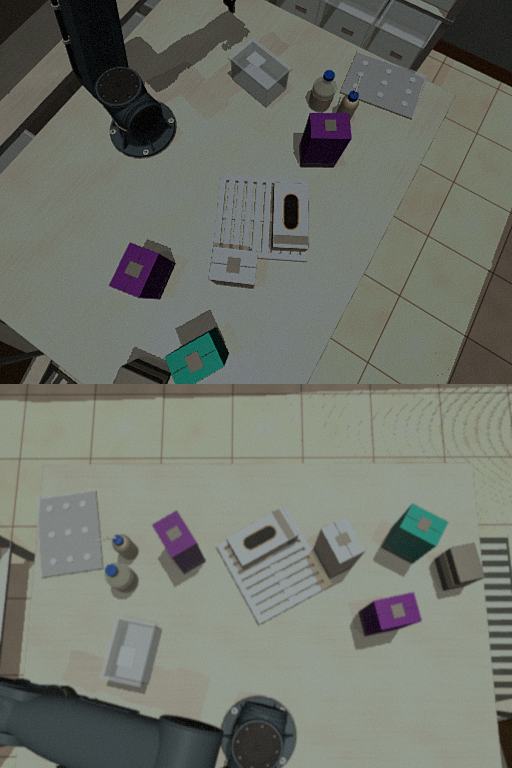

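Run:
```python
import cv2,numpy as np
a=cv2.imread('pics/a.png');
s=a[165:300,195:325];t=a[384+115:384+245,205:375]
s=cv2.resize(s,None,fx=4,fy=4,interpolation=cv2.INTER_CUBIC)
t=cv2.resize(t,None,fx=4.4,fy=4.4,interpolation=cv2.INTER_CUBIC)
cv2.imwrite('pics/s.png',s);cv2.imwrite('pics/t.png',t);print(s.shape,t.shape)
```

```text
(540, 520, 3) (572, 748, 3)
```

View pics/s.png

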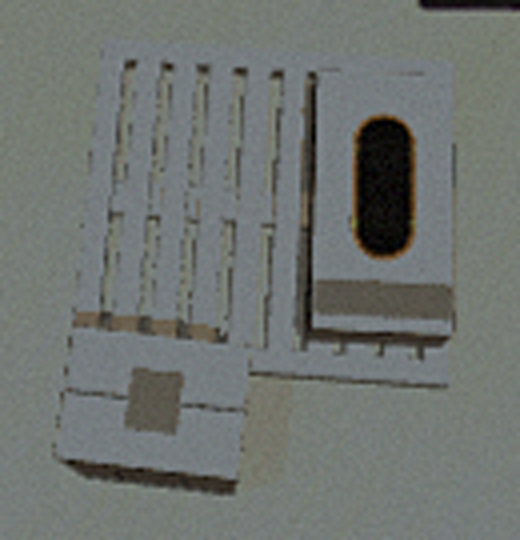

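View pics/t.png

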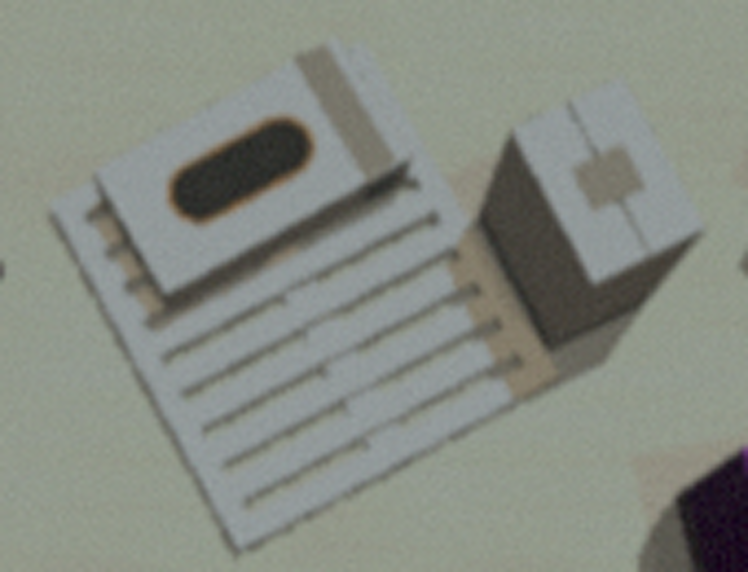

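Run:
```python
from h import *
T=lambda p,z:at_z('top',(np.array(p)+.5)/4.4+[205,115]-.5,z)[:2].round(1)
S=lambda p,z:at_z('scene',(np.array(p)+.5)/4+[195,165]-.5,z)[:2].round(1)
ang=lambda a,b:np.degrees(np.arctan2(*(b-a)[::-1])).round(1)
a,b,c=[T(p,22) for p in((52,208),(238,553),(510,405))]
print('board top',a,b,np.linalg.norm(a-b),'angle y',ang(a,b),'x',ang(c,b))
q=[S(p,22) for p in((103,48),(455,60),(448,383),(75,312))]
print('board scene',q,np.linalg.norm(q[1]-q[0]),np.linalg.norm(q[1]-q[2]),'y',ang(q[1],q[0]),'x',ang(q[2],q[1]),ang(q[3],q[0]))
for nm,p in(('T',[T(p,240) for p in((513,130),(620,80),(704,230),(597,283))]),('S',[S(p,240) for p in((250,348),(240,480),(57,459),(75,330))])):
  print(nm,p,np.mean(p,0),[ (np.linalg.norm(p[i]-p[i-1]).round(),ang(p[i-1],p[i])) for i in range(4)])
print('foot T',[T(p,0) for p in((482,218),(553,348))])
print('open T', [T(p,92) for p in((97,177),(165,293),(410,160),(328,42))])
print('open S', [S(p,92) for p in((315,70),(455,70),(452,335),(313,325))])
```

```text
board top [644.1 143. ] [364.9  -5.9] 316.4235294664416 angle y -151.9 x 118.3
board scene [array([372.1, -12. ]), array([647. , 149.9]), array([ 783.5, -104.9]), array([ 485.9, -223.8])] 319.03231811213107 289.05931917168834 y -149.5 x 118.2 118.2
T [array([ 638.2, -201.7]), array([ 674.7, -278.3]), array([ 565. , -332.5]), array([ 527.4, -256.6])] [ 601.325 -267.275] [(np.float64(124.0), np.float64(26.4)), (np.float64(85.0), np.float64(-64.5)), (np.float64(122.0), np.float64(-153.7)), (np.float64(85.0), np.float64(116.4))]
S [array([ 639.1, -199. ]), array([ 680.1, -277.2]), array([ 568.9, -331.8]), array([ 530.3, -253.7])] [ 604.6   -265.425] [(np.float64(122.0), np.float64(26.7)), (np.float64(88.0), np.float64(-62.3)), (np.float64(124.0), np.float64(-153.8)), (np.float64(87.0), np.float64(116.3))]
foot T [array([ 640. , -205.7]), array([ 531.4, -260. ])]
open T [array([649.1, 101.7]), array([556.8,  48.8]), array([ 661.6, -140.6]), array([758.1, -78.3])]
open S [array([553.6,  49.6]), array([654. , 113.7]), array([762.1, -83.5]), array([ 664.3, -136.4])]
```

```bash
cat >> h.py <<'E'
t=np.radians(118.3);ux=np.array([np.cos(t),np.sin(t),0]);uy=np.array([-ux[1],ux[0],0]);C=np.array([576,-58.7,0])
def B(x,y,z): return C+x*ux+y*uy+[0,0,z]
def R(s,dyaw=0):
    a=t+np.radians(dyaw);zt=s*np.array([-np.sin(a),np.cos(a),0]);yt=np.array([0,0,-1.]);return np.column_stack([np.cross(yt,zt),yt,zt])
E
python3 - <<'E'
from h import *
s0=arm.read_state();print(s0['width'],np.round(s0['eef_rot'],2).tolist())
for s in(1,-1):
  for x,z in((-282,390),(-282,202),(-140,202),(-220,390),(-220,48),(-130,48)):
    q=arm.ik(B(x,75,z),R(s));print(s,x,z,B(x,75,z).round(),None if q is None else np.round(q,2))
E
```

```text
1.0009979750867661 [[0.97, -0.0, 0.25], [-0.25, -0.0, 0.97], [-0.0, -1.0, -0.0]]
1 -282 390 [ 644. -343.  390.] None
1 -282 202 [ 644. -343.  202.] [-0.49  0.62  0.52  1.47  0.   -2.55]
1 -140 202 [ 576. -218.  202.] [-0.36  0.41  0.16  1.32  0.   -2.43]
1 -220 390 [ 614. -288.  390.] [-0.44  0.59  0.95  1.93  0.   -2.5 ]
1 -220 48 [ 614. -288.   48.] [-0.44  0.6   0.08  1.05  0.   -2.5 ]
1 -130 48 [ 572. -209.   48.] [-0.35  0.49 -0.12  0.96  0.   -2.41]
-1 -282 390 [ 644. -343.  390.] None
-1 -282 202 [ 644. -343.  202.] [-0.49  0.62  0.52  1.47  0.    0.59]
-1 -140 202 [ 576. -218.  202.] [-0.36  0.41  0.16  1.32  0.    0.72]
-1 -220 390 [ 614. -288.  390.] [-0.44  0.59  0.95  1.93  0.    0.64]
-1 -220 48 [ 614. -288.   48.] [-0.44  0.6   0.08  1.05  0.    0.64]
-1 -130 48 [ 572. -209.   48.] [-0.35  0.49 -0.12  0.96  0.    0.73]
```

Run:
```python
from h import *
s0=arm.read_state();p=np.array(s0['position'])
print(arm.ik(B(-282,75,310),R(-1)))
arm.line_to([p[0],p[1],390],feed=200)
arm.goto(B(-282,75,310),R(-1))
arm.line_to(B(-282,75,202),feed=150)
s=arm.read_state();print(s['time'],np.round(s['position'],1))
hit=arm.line_to(B(-245,75,202),feed=60,f_stop=3)
s=arm.read_state();print(hit,s['time'],np.round(s['position'],1),np.round(s['contact_force'],1), (np.array(s['position'])-C)@ux)
b=snap('scene');c=snap('top')
cv2.imwrite('pics/b.png',cv2.resize(np.hstack([b[60:330,130:380],c[60:330,180:430]])[:,:,::-1],None,fx=1.6,fy=1.6))
```

```text
[-0.48907085  0.64951692  0.85327505  1.77455445  0.          0.5877973 ]
6.3833 [ 644.1 -342.6  203.1]
False 7.15 [ 626.4 -310.2  202.3] [ 1.4 -1.6  0.5] -245.33209188085323
```

View pics/b.png

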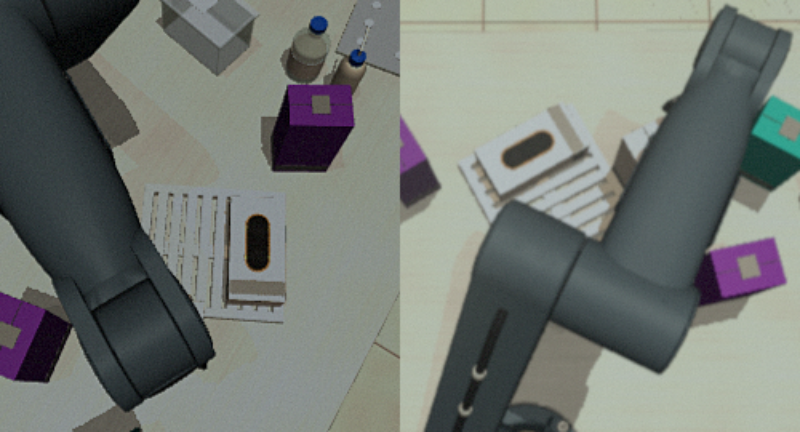

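Run:
```python
from h import *
for x in range(-235,-139,8):
    arm.line_to(B(x,75,202),feed=70)
    s=arm.read_state();f=np.array(s['contact_force']);print(x,round(f@ux,1),round(f@uy,1),round(f[2],1),round(s['torque'][2],2))
    if x>-200 and np.linalg.norm(f)<0.8: break
arm.pause(.5)
arm.line_to(B(-190,75,202)); arm.line_to(B(-245,75,290),feed=200)
print(arm.read_state()['time'])
arm.move_j(np.array(arm.read_state()['joints'])-[0.5,0,0,0,0,0])
b=snap('scene');c=snap('top')
cv2.imwrite('pics/c.png',cv2.resize(np.hstack([b[120:320,170:370],c[80:280,200:400]])[:,:,::-1],None,fx=2,fy=2,interpolation=cv2.INTER_CUBIC))
print(arm.read_state()['time'])
```

```text
-235 -1.1 -1.1 -1.3 0.04
-227 -1.5 0.5 -1.1 -0.02
-219 -0.8 1.3 -0.2 -0.03
-211 -0.3 0.2 0.3 -0.04
-203 -2.1 -0.2 -0.3 -0.07
-195 -0.5 0.5 0.6 0.01
-187 0.3 -0.4 0.4 -0.01
10.5583
11.9583
```

View pics/c.png

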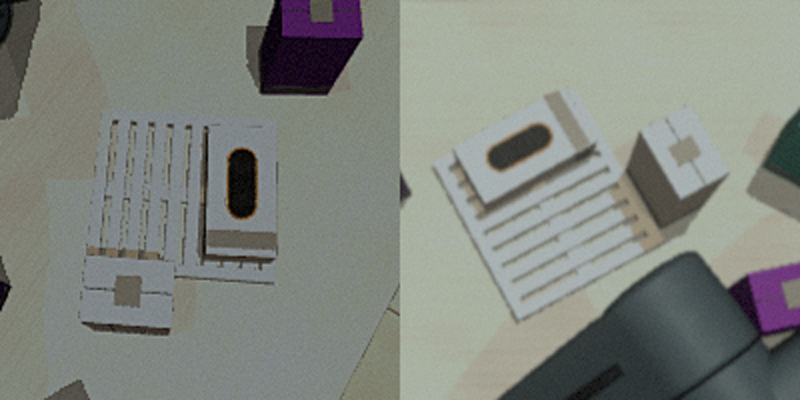

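Run:
```python
from h import *
arm.move_j(np.array(arm.read_state()['joints'])+[0.5,0,0,0,0,0])
arm.line_to(B(-280,75,285),feed=200)
arm.line_to(B(-280,75,202),feed=200)
arm.line_to(B(-235,75,202),feed=100)
for x in range(-219,-125,12):
    arm.line_to(B(x,75,202),feed=80)
    s=arm.read_state();f=np.array(s['contact_force']);print(x,((np.array(s['position'])-C)@ux).round(1),f.round(1),round(f@ux,1))
arm.pause(.4)
arm.line_to(B(-190,75,210),feed=200)
p=np.array(arm.read_state()['position'])
c=snap('top');b=snap('scene')
cv2.imwrite('pics/d.png',cv2.resize(np.hstack([b[120:320,170:370],c[80:280,200:400]])[:,:,::-1],None,fx=2,fy=2,interpolation=cv2.INTER_CUBIC))
print(arm.read_state()['time'])
```

```text
-219 -219.2 [ 1.1 -0.8 -1.1] -1.3
-207 -207.0 [1.2 0.7 0. ] 0.1
-195 -194.9 [-0.1 -1.4 -0.1] -1.1
-183 -182.9 [ 0.5 -0.1  0.6] -0.3
-171 -170.9 [-0.2 -0.7 -0.1] -0.5
-159 -158.9 [-0.3  0.5 -0.8] 0.5
-147 -146.8 [-0.2 -0.4  0.4] -0.2
-135 -134.8 [ 0.2  0.4 -0.2] 0.3
18.1417
```

View pics/d.png

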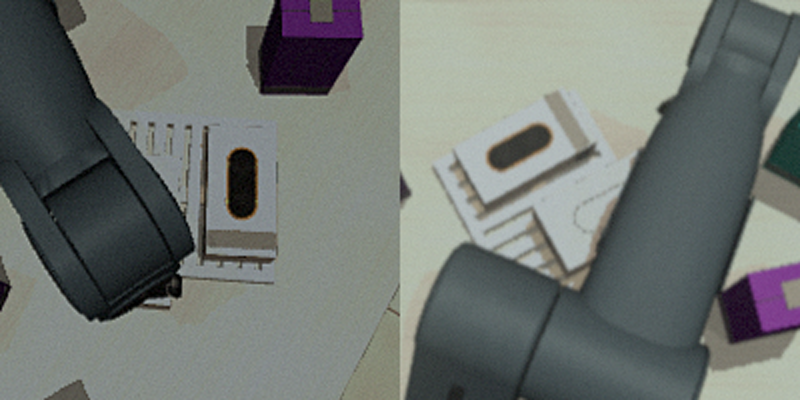

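Run:
```python
from h import *
for p in((530,208),(567,273),(637,150)):
    w=at_z('top',[200+(p[0]-400)/2,80+p[1]/2],112)-C;print(p,(w@ux).round(1),(w@uy).round(1))
arm.line_to(B(-270,75,200),feed=200)
arm.line_to(B(-270,75,48),feed=200)
print(arm.ik(B(-130,75,48),R(-1)),arm.read_state()['time'])
for x in(-235,-200,-165,-145):
    arm.line_to(B(x,75,48),feed=70)
    s=arm.read_state();f=np.array(s['contact_force']);print(x,s['time'],f.round(1),round(f@ux,1),round(s['torque'][2],2))
c=snap('top')
cv2.imwrite('pics/e.png',cv2.resize(c[80:280,200:400][:,:,::-1],None,fx=2.5,fy=2.5,interpolation=cv2.INTER_CUBIC))
```

```text
(530, 208) 43.1 15.3
(567, 273) 42.2 139.9
(637, 150) -162.6 13.6
[-0.35010801  0.49014907 -0.11993434  0.96071292  0.          0.72676014] 19.6
-235 20.25 [-0.7 -0.1  0.5] 0.2 -0.03
-200 20.9 [ 0.1 -0.3 -0.9] -0.3 0.03
-165 21.55 [ 0.4 -0.2 -0.2] -0.4 -0.01
-145 21.9833 [1.  0.5 0.3] -0.1 -0.01
```

View pics/e.png

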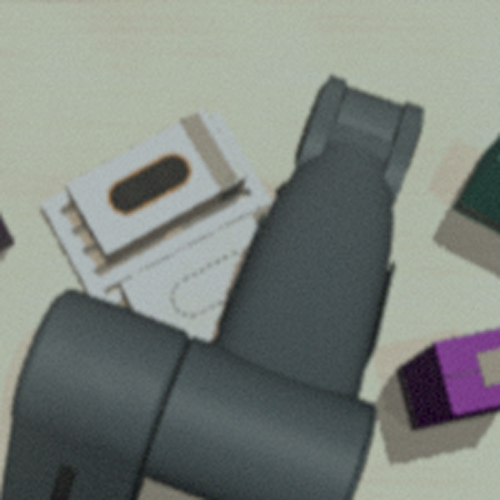

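Run:
```python
from h import *
w=at_z('top',[200+122/2.5,80+288/2.5],112)-C;x=(w@ux);print(x.round(1),(w@uy).round(1))
end=-145+min(max(120-x,0),30);print(end)
arm.line_to(B(end,75,48),feed=40)
arm.line_to(B(end-60,75,48),feed=120)
arm.line_to(B(end-70,75,270),feed=220)
arm.move_j(np.array(arm.read_state()['joints'])-[0.55,0,0,0,0,0])
b=snap('scene');c=snap('top')
cv2.imwrite('pics/f.png',cv2.resize(np.hstack([b[140:290,190:340],c[100:250,200:350]])[:,:,::-1],None,fx=2.66,fy=2.66,interpolation=cv2.INTER_CUBIC))
cv2.imwrite('pics/g.png',np.hstack([b,c])[:,:,::-1])
print(arm.read_state()['time'])
```

```text
108.2 23.0
-133.22064555091316
25.7333
```

View pics/f.png

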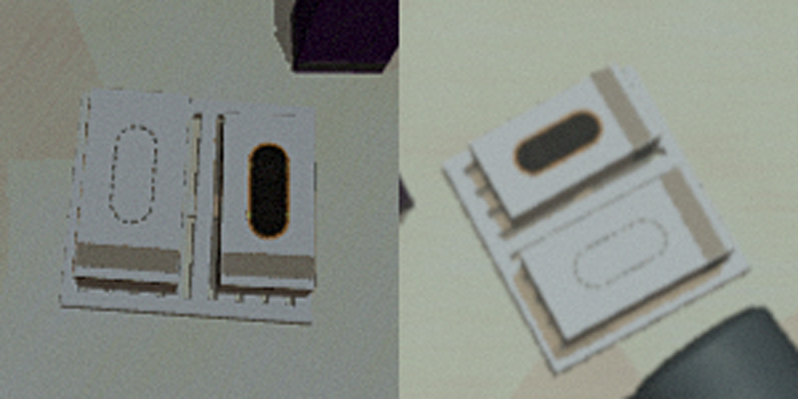

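Run:
```python
from h import *
k=2.66
def f(c,p,z):
    u=[200+(p[0]-399)/k,100+p[1]/k] if c=='top' else [190+p[0]/k,140+p[1]/k]
    w=at_z(c,u,z)-C;return np.array([w@ux,w@uy]).round(1)
def yaw(a,b):return np.degrees(np.arctan2((a-b)[1],(a-b)[0])).round(1)
n=[f('top',p,112) for p in((517,253),(562,342),(732,256),(670,167))];print('new T',n,yaw(n[1],n[2]),yaw(n[0],n[3]))
n=[f('scene',p,112) for p in((190,97),(84,90),(75,276),(181,284))];print('new S',n,yaw(n[1],n[2]),yaw(n[0],n[3]))
n=[f('top',p,92) for p in((471,146),(512,219),(661,142),(612,66))];print('open T',n,yaw(n[1],n[2]))
print('board T',[f('top',p,22) for p in((444,166),(556,373),(750,268))],'S',[f('scene',p,22) for p in((62,304),(312,322),(80,92))])
for l in('open_carton','media_bottle','wash_bottle','tank','carton'):
  for r in arm.place_of('top',l)[:3]: print(l,round(r['conf'],2),at_z('top',np.array(r['centre'])*[512,384],0)[:2].round())
```

```text
new T [array([121. ,  15.7]), array([125.1, 140.1]), array([-111.4,  146.6]), array([-100.2,   10.4])] -1.6 1.4
new S [array([116. ,  10.4]), array([115.4, 144.6]), array([-119.5,  132.4]), array([-119.7,    6.7])] 3.0 0.9
open T [array([ 105.4, -139.6]), array([104.5, -30. ]), array([-110.6,  -27.9]), array([-105.2, -147.5])] -0.6
board T [array([ 144.7, -153. ]), array([145.5, 161.1]), array([-143.5,  161.6])] S [array([-141.8,  153.7]), array([-141.1, -163.1]), array([145.6, 159.2])]
open_carton 0.69 [678. -11.]
media_bottle 0.75 [524. 464.]
wash_bottle 0.97 [634. 460.]
tank 0.71 [272. 402.]
carton 0.88 [ 653. -529.]
carton 0.86 [618. 264.]
carton 0.71 [ 594. -223.]
```

View pics/g.png

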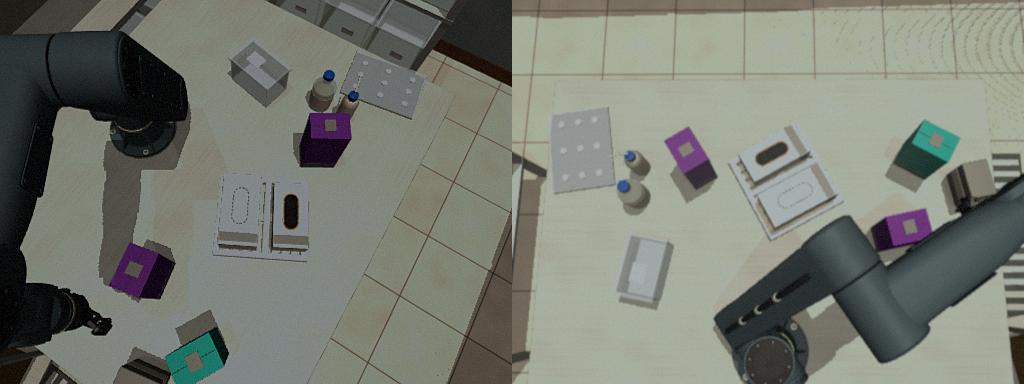

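```bash
python3 -c "
from h import *
arm.hand_in();print(arm.read_state()['time'])"
```

```text
the job is handed in; nothing more can be done
the job is handed in; nothing more can be done
```

The carton is tipped onto its back and lies wholly on the board, and the job is handed in. The clock read about 26 s at my last check, inside the 48 s limit.

I pushed the top with the open fingers to tip it over the board's edge. It fell with about 52 mm overhanging, and I slid it on by pushing its end.

**Last checks, from both cameras:**
- **Position:** along the slats the carton spans about -118 to +120 mm of the board's ±145 mm. Across, it spans about +10 to +140 mm of the 160 mm lane.
- **Facing and alignment:** the dotted panel faces up. Three of the four edge readings put the yaw within about 2° of the board; one scene-camera edge read 3°.
- **Open carton:** the images show it in the same place, with a gap of about 40 mm. The network's open-carton figure (678, -11) is 20 mm in x from its first one. I put that down to the network, because the corners I measured myself had not moved.
- **Other things:** the bottles and tank read within about 10 mm of their first positions. The look-alikes show no change in the pictures. The arm is clear of everything.

**One failure:** the first tipping push stopped too early. My force check stopped it on sensor noise, and the carton settled back upright. The second push tipped it. The measured contact forces I read were only a few newtons.

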